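# Load a gang-milling fixture with three bearing blocks and wedge it tight

## Task

Get the gang-milling fixture ready for one facing pass: the three bearing blocks differ in height and so do the three packing pads in the fixture, so stand each block upright and square on the pad that brings all three tops flush with one another. Then put the metal wedge, thin end down, into the last gap between the row and the sloping jaw and press it straight down, firmly, until the row is locked tight, with the wedge sunk below the block tops, and let go.

Things in the scene. Friction and masses are not known exactly. Their poses are not given: they have to be found in the camera images.
- fixture: Fixed steel milling fixture, its row along own y: dark base plate 100 (x) by 290 (y) by 12 mm thick, 6 mm strips beside the pads, a stop and a jaw, both 50 mm wide and 78 mm high. Origin: centre of its underside. One packing pad in each of 3 bays at y = -58, -16, +26 mm: 40 mm blocks on the pad centres stand 2 mm apart. Tops stand 86 mm above the underside when right.
- stop_face (a point): Point on the fixture's square stop: middle of its upright face (which looks along +y of the fixture), at the base plate's top, y = -80 mm in the fixture's frame. The row starts here; three blocks pushed tight against it and each other end 120 mm from it.
- wedge_home (a point): Point of the fixture where the wedge's centre (point wedge_center) is when the row is fully tight: x = 0, y = 54.5 mm, 50 mm above the fixture's underside. Behind it the jaw's face slopes 1 in 4, leaning away from the row going up, from y = 59.5 mm at the plate's top to 75.5 mm near the jaw's top. Each millimetre of slack in the row holds the wedge 4 mm higher, and 1 mm farther along +y.
- low_pad: Steel packing pad, the lowest, fixed in one of the fixture's three bays (which one varies): 60 mm (x, across the row) by 28 mm (y, along the row) by 10 mm high, two holes in its flat top. Origin: centre of its underside, on the base plate; its seat is 10 mm above that. Axes parallel to the fixture's.
- mid_pad: Steel packing pad, the middle one, fixed in one of the fixture's three bays (which one varies): 60 mm (x, across the row) by 28 mm (y, along the row) by 22 mm high, two holes in its flat top. Origin: centre of its underside, on the base plate; its seat is 22 mm above that. Axes parallel to the fixture's.
- high_pad: Steel packing pad, the highest, fixed in one of the fixture's three bays (which one varies): 60 mm (x, across the row) by 28 mm (y, along the row) by 34 mm high, two holes in its flat top. Origin: centre of its underside, on the base plate; its seat is 34 mm above that. Axes parallel to the fixture's.
- low_block_center (a point): Loose aluminium bearing block, the lowest of three: 50 mm (own x) by 40 mm (own y) by 40 mm tall, standing upright, with a 24 mm bore along y and two small holes in its flat top; 0.15 to 0.35 kg. Grip it across the 50 mm. This point is its centre, half-way up; z up. Looks the same after half a turn.
- mid_block_center (a point): Loose aluminium bearing block, the middle one of three: 50 mm (own x) by 40 mm (own y) by 52 mm tall, standing upright, with a 24 mm bore along y and two small holes in its flat top; 0.15 to 0.35 kg. Grip it across the 50 mm. This point is its centre, half-way up; z up. Looks the same after half a turn.
- tall_block_center (a point): Loose aluminium bearing block, the tallest of three: 50 mm (own x) by 40 mm (own y) by 64 mm tall, standing upright, with a 24 mm bore along y and two small holes in its flat top; 0.15 to 0.35 kg. Grip it across the 50 mm. This point is its centre, half-way up; z up. Looks the same after half a turn.
- wedge_center (a point): Loose dark wedge standing on its thin end, 0.25 kg: 50 mm wide (own x; grip across this), 56 mm tall, 22 mm thick (y) at the bottom, 36 at the top. Its upright -y face goes against the row, its +y face slopes 1 in 4 and goes against the jaw. This point: its centre, half-way up, 14.5 mm from both faces. Pushing the row along takes 5 to 12 N downward; 15 to 20 N locks it.
Things that resemble listed ones, but are neither listed nor needed, are in the scene too. What is shaped like the part that bears low_block_center but purple or red is not meant.

How it is judged:
At the end, for the whole second after the job is handed in: Each block upright (0.06 rad) and square (0.12) on its complementary pad, within 12 mm of the pad centre, height right to 3 mm, so tops are flush; wedge upright (0.12 rad) in the gap, within 15 mm of the centre line and 8 mm above to 14 mm below its tight height; all let go and at rest (x of low_block_center in the frame of high_pad between -0.012 and 0.012 m and y of low_block_center in the frame of high_pad between -0.012 and 0.012 m and z of low_block_center in the frame of high_pad between 0.051 and 0.057 m and angle between each of low_block_center, mid_block_center, tall_block_center's own z axis and vertical below 0.06 rad and angle between the x axis of each of low_block_center, mid_block_center, tall_block_center and the x axis of fixture, either way round below 0.12 rad and linear speed of each of low_block, mid_block, tall_block, wedge below 0.02 m/s and x of mid_block_center in the frame of mid_pad between -0.012 and 0.012 m and y of mid_block_center in the frame of mid_pad between -0.012 and 0.012 m and z of mid_block_center in the frame of mid_pad between 0.045 and 0.051 m and x of tall_block_center in the frame of low_pad between -0.012 and 0.012 m and y of tall_block_center in the frame of low_pad between -0.012 and 0.012 m and z of tall_block_center in the frame of low_pad between 0.039 and 0.045 m and x of wedge_center in the frame of fixture between -0.015 and 0.015 m and y of wedge_center in the frame of fixture between 0.045 and 0.064 m and z of wedge_center in the frame of fixture between 0.036 and 0.058 m and angle between wedge_center's own z axis and vertical below 0.12 rad); the robot touches nothing.
It also fails if it takes over 120 s, if anything falls off the work surface, if the arm or the gripper's body presses on something with over 40 N, if the wrist force passes 120 N, or if a joint passes its speed limit or range.

## Robot

A 7-joint arm with a two-finger parallel gripper is mounted at the origin on the work surface; the furniture and walls round the work are solid. World frame = base frame: x ahead of the robot, y to its left, z up, the work surface at z = 0. Lengths are in m, angles in rad, forces in N, time in s.
With the tool pointing down it reaches from about 0.35 to 0.775 m from the base axis. Payload 3.1 kg.
Tool frame: the origin (TCP) lies where the fingers leave the gripper's body, on its centre line; the fingertips stand 73 mm ahead of it and the grasp point (between the pads) lies 54 mm ahead of it (grip_point_offset is the z of the grasp point in the tool frame, in m); z points along the fingers, y is the line along which they close (so a half turn about z gives the same grasp; the last joint's range is limited). The gripper opens to 85 mm and grips with 20 to 120 N. Pads are 22 mm wide; open, the fingers measure 114 mm over their backs; the gripper's body (76 mm by 85 mm) begins 54 mm behind the grasp point. The pads swing forward as they close: fully open they stand 13 mm farther back than shut.
Start: joints at [1.265, 0.311, 0.014, 1.512, -0.004, 1.319, -0.027], TCP at [0.143, -0.531, 0.304] pointing down, gripper open.
Joint ranges: [-2.7, 2.7], [-0.3, 1.91], [-1.27, 1.3], [0.12, 2.57], [-1.44, 4.58], [0.2, 2.03], [-3.05, 3.05]. Speed limits (rad/s): [2.79, 2.79, 3.14, 3.14, 3.14, 3.14, 3.14].

## Interface

Orientations are given as a rotation vector (axis times angle).
In Python, from station import movep, move_straight, move_joints, set_gripper, pause, solve_ik, state, camera, calibration, IKError, close_job, grip_point_offset gives the robot as it stands. The module is installed in compiled form; this text tells all that it offers. Calls block until the motion is done:
- movep(position, orientation): joint-space move of the TCP to a pose.
- move_straight(position, v=0.15, frame=None): straight line of the TCP; frame=None keeps the orientation; v is the mean speed in m/s.
- move_joints(angles): joint-space move.
- set_gripper(opening, f_grip=None): finger opening in m; f_grip is the grip in N (None keeps the last); returns when the fingers have stopped.
- pause(seconds).
- solve_ik(position, orientation): joint angles nearest the present ones, or None.
- state(): the state.
- camera(name): name is "side" or "top" or "wrist"; returns the picture (400x640x3 uint8, red, green, blue); there is no depth.
- calibration(name): a dict with "fovy" (degrees; the focal length in pixels is half the picture's height over the tangent of half this angle, whatever the lens; pixels are square), "cx", "cy" (the principal point, pixels), "pose" (4x4, takes a point from camera to world coordinates). Camera axes: x right, y down, z forward; pixel columns grow to the right and rows downward; lengths in m; the calibration is good to about 2 mm. A picture is of the moment at which its call begins: read the wrist's pose just before it. calibration takes no time and is no camera call; for the wrist camera it gives the pose at the moment of the call.
A pose or a line that the arm cannot do raises IKError and nothing moves.
- close_job(): hands the job in; it is judged then, once.
The state is a dict: "time": time; "joint_pos": joint angles; "dq": joint speeds; "joint_torque": joint torques, N m; "position": TCP position; "eef_rot": TCP orientation; "contact_force": force on the tool from outside, world axes, zero at the start; "torque": the same for the moment, N m; "grip_width": finger opening in m; "gripper_force": force on a finger pad.
Only numpy, scipy, OpenCV 4.12 (cv2) and the standard library are available. Lean on these libraries where they do the work, as an engineer would, in place of code of your own. Each camera call takes 0.05 s, during which the arm holds its last target. There are 200 camera calls.

## Working session

There is one attempt and no reset: what is moved stays moved. The work goes in short steps, each a Python script; the robot and the scene stay as the last script left them, time stands still between calls to the robot, and variables do not carry over. Pictures are saved under pics/ and viewed, at most 14 in all, crops included, and the job is handed in when it is done.

```bash
mkdir -p pics; python3 - <<'E'
from station import *
import cv2, numpy as np
np.set_printoptions(precision=4,suppress=True)
for n in ("side","top","wrist"):
    c=calibration(n); print(n,c)
    cv2.imwrite(f"pics/{n}0.png",camera(n)[:,:,::-1])
s=state(); print(s); print(grip_point_offset)
E
```

```text
side {'fovy': 47.3610295163087, 'cx': 323.66073015450684, 'cy': 192.17508286360143, 'pose': array([[ 0.9519, -0.1528,  0.2654,  0.1402],
       [-0.3062, -0.4619,  0.8324, -1.0233],
       [-0.0046, -0.8737, -0.4865,  0.7384],
       [ 0.    ,  0.    ,  0.    ,  1.    ]])}
top {'fovy': 42.05831577392975, 'cx': 314.57018452335416, 'cy': 200.3925618584334, 'pose': array([[-0.0028, -0.9894,  0.1449,  0.2354],
       [-0.9998,  0.    , -0.0191,  0.1388],
       [ 0.0188, -0.145 , -0.9893,  1.6081],
       [ 0.    ,  0.    ,  0.    ,  1.    ]])}
wrist {'fovy': 68.53680154139661, 'cx': 319.29388071334375, 'cy': 197.21425867865784, 'pose': array([[ 0.261 , -0.9171, -0.3013,  0.2209],
       [-0.9653, -0.2484, -0.0803, -0.5098],
       [-0.0012,  0.3118, -0.9501,  0.3723],
       [ 0.    ,  0.    ,  0.    ,  1.    ]])}
{'time': 0.15, 'joint_pos': array([ 1.2653,  0.3115,  0.014 ,  1.5127, -0.0044,  1.3192, -0.0272]), 'dq': array([ 0.0003, -0.001 ,  0.0002, -0.005 ,  0.0024,  0.0003, -0.0002]), 'joint_torque': array([  0.0009, -38.0277,   0.1465, -23.0849,   0.0122,   0.0097,
         0.    ]), 'position': array([ 0.1433, -0.5306,  0.3031]), 'eef_rot': array([-3.1125, -0.4131,  0.0005]), 'contact_force': array([-0.3472,  0.3357, -0.0426]), 'torque': array([-0.0421,  0.0191,  0.0651]), 'gripper_force': 0.0, 'grip_width': 0.0853935360683667}
0.0539
```

View pics/top0.png

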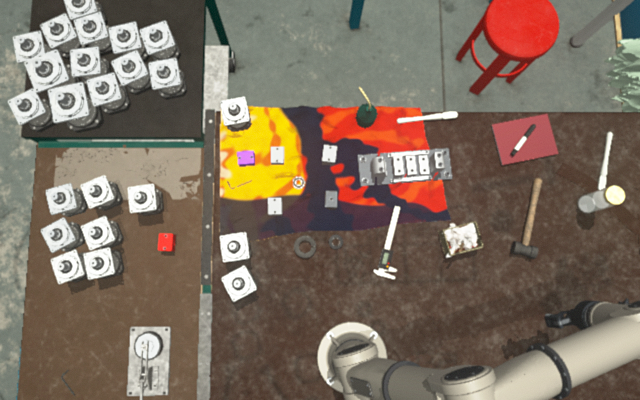

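View pics/side0.png

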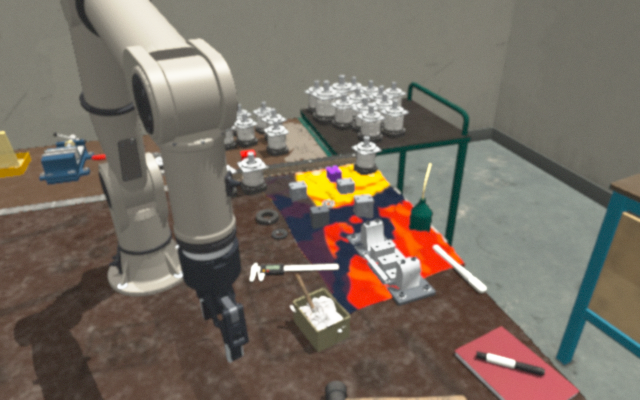

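The top view shows the candidates: a purple block (247,157) and a red one (166,242), both distractors; grey parts at (278,155), (330,153), (275,205) and (331,199), of which the darkest at (331,199) is probably the wedge; and the fixture at about (405,166). I'll take one enlarged crop to check.

```bash
python3 - <<'E'
import cv2, numpy as np
t=cv2.imread("pics/top0.png"); s=cv2.imread("pics/side0.png")
a=cv2.resize(t[135:220,230:462],(800,293),interpolation=cv2.INTER_CUBIC)
b=cv2.resize(s[155:310,270:460],(368,300),interpolation=cv2.INTER_CUBIC)
o=np.zeros((600,800,3),np.uint8);o[:293]=a;o[300:600,:368]=b
cv2.imwrite("pics/c1.png",o)
E
```

```text
(no output)
```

View pics/c1.png

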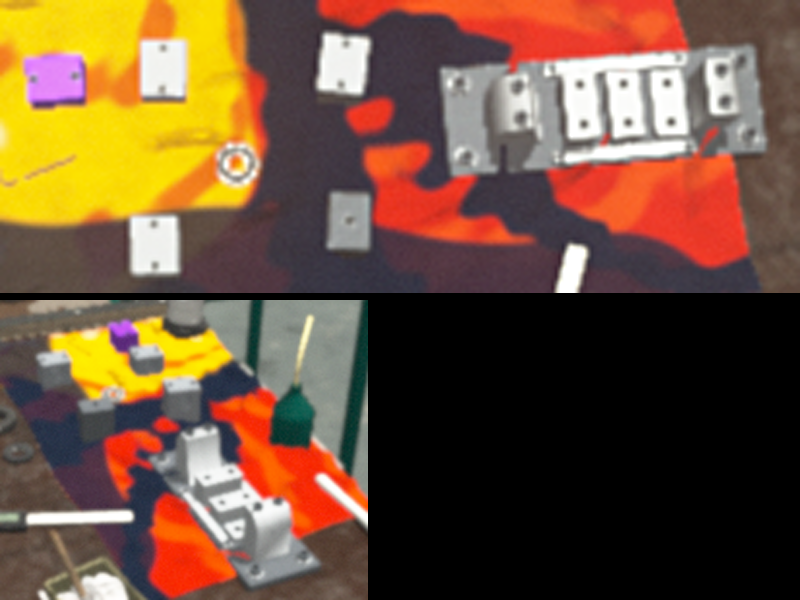

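```bash
cat > h.py <<'E'
from station import *
import cv2, numpy as np
from scipy.spatial.transform import Rotation as R
np.set_printoptions(precision=4,suppress=True)
def ray(c,uv):
    f=200/np.tan(np.radians(c["fovy"])/2); P=np.array(c["pose"])
    d=P[:3,:3]@np.array([(uv[0]-c["cx"])/f,(uv[1]-c["cy"])/f,1]); return P[:3,3],d/np.linalg.norm(d)
def atz(c,uv,z):
    o,d=ray(c,uv); return o+d*(z-o[2])/d[2]
def tri(obs):   # [(calib,uv),...] -> point, residual
    A=np.zeros((3,3));b=np.zeros(3);L=[]
    for c,uv in obs:
        o,d=ray(c,uv);M=np.eye(3)-np.outer(d,d);A+=M;b+=M@o;L.append((M,o))
    p=np.linalg.solve(A,b); return p,max(np.linalg.norm(M@(p-o)) for M,o in L)
def proj(c,p):
    f=200/np.tan(np.radians(c["fovy"])/2); P=np.array(c["pose"]); q=P[:3,:3].T@(np.asarray(p)-P[:3,3])
    return np.array([c["cx"]+f*q[0]/q[2],c["cy"]+f*q[1]/q[2]])
def down(yaw):  # tool z down, tool y (closing line) at angle yaw from world x
    y=np.array([np.cos(yaw),np.sin(yaw),0]);z=np.array([0,0,-1.]);x=np.cross(y,z)
    return R.from_matrix(np.c_[x,y,z]).as_rotvec()
E
python3 - <<'E'
from h import *
c=calibration("top")
for n,u,v in [("b278",278,155),("b330",330,153),("b275",275,205),("w331",331,199),("jaw",379,165),("stop",438,160),("ped0",400,166),("p1",411,165),("p2",424,165)]:
    print(n,[atz(c,(u,v),z) for z in (0.05,)])
s=state();M=R.from_rotvec(s["eef_rot"]).as_matrix();print(M)
w=calibration("wrist")["pose"];print("cam in tool",M.T@(w[:3,3]-s["position"]),"\n",M.T@w[:3,:3])
for yaw in (0,np.pi/2,np.pi,-np.pi/2):
    for p in ((0.45,0.2,0.35),(0.48,0.0,0.35)): print(yaw,p,solve_ik(p,down(yaw)))
E
```

```text
b278 [array([0.6041, 0.2204, 0.05  ])]
b330 [array([0.6107, 0.061 , 0.05  ])]
b275 [array([0.4496, 0.2283, 0.05  ])]
w331 [array([0.4679, 0.059 , 0.05  ])]
jaw [array([ 0.5733, -0.089 ,  0.05  ])]
stop [array([ 0.5892, -0.2713,  0.05  ])]
ped0 [array([ 0.5702, -0.1535,  0.05  ])]
p1 [array([ 0.5734, -0.1875,  0.05  ])]
p2 [array([ 0.5735, -0.2276,  0.05  ])]
[[ 0.9654  0.2608 -0.0005]
 [ 0.2608 -0.9654  0.0017]
 [-0.0001 -0.0018 -1.    ]]
cam in tool [ 0.0803  0.0002 -0.0693] 
 [[ 0.0002 -0.9502 -0.3117]
 [ 1.     -0.0001  0.0009]
 [-0.0009 -0.3117  0.9502]]
0 (0.45, 0.2, 0.35) [-0.1497  0.1908 -0.3609  1.5654  0.068   1.3978 -0.5164]
0 (0.48, 0.0, 0.35) [ 0.6409  0.222  -0.8127  1.5842  0.1628  1.4056 -0.1864]
1.5707963267948966 (0.45, 0.2, 0.35) [ 0.0519  0.2185 -0.6112  1.5584  0.1265  1.4046  1.0018]
1.5707963267948966 (0.48, 0.0, 0.35) [ 0.6796  0.2328 -0.8649  1.5831  0.1789  1.4084  1.3698]
3.141592653589793 (0.45, 0.2, 0.35) [ 0.3776  0.3273 -1.0766  1.5488  0.2895  1.4388  2.4265]
3.141592653589793 (0.48, 0.0, 0.35) [ 0.8234  0.2913 -1.0775  1.5793  0.2585  1.4261  2.8676]
-1.5707963267948966 (0.45, 0.2, 0.35) [-0.6204  0.1692  0.1972  1.5827 -0.0335  1.393  -1.9908]
-1.5707963267948966 (0.48, 0.0, 0.35) [ 0.5914  0.2101 -0.7477  1.5857  0.1443  1.4026 -1.7404]
```

```bash
cat >> h.py <<'E'
import pickle
def shot(name,cam="wrist"):
    pause(0.3); c=calibration(cam); im=camera(cam)[:,:,::-1].copy()
    cv2.imwrite(f"pics/{name}.png",im); pickle.dump(c,open(f"pics/{name}.pkl","wb")); return c,im
def load(name): return pickle.load(open(f"pics/{name}.pkl","rb")),cv2.imread(f"pics/{name}.png")
E
python3 - <<'E'
from h import *
for n,p in [("f1",(0.53,-0.19,.28)),("f2",(0.60,-0.11,.28)),("g1",(0.58,0.17,.28)),("g2",(0.49,0.12,.28))]:
    movep(p,down(0)); c,im=shot(n); print(n,state()["position"],state()["joint_pos"])
print(state()["time"])
E
```

```text
f1 [ 0.5299 -0.1904  0.28  ] [ 0.7107  0.4046 -0.5507  1.4985  0.2156  1.2993  0.1373]
f2 [ 0.5996 -0.1113  0.2801] [ 0.5196  0.5068 -0.5631  1.3581  0.2693  1.3525 -0.0466]
g1 [0.5804 0.169  0.2799] [ 0.0969  0.5094 -0.629   1.3734  0.2984  1.3537 -0.5369]
g2 [0.4905 0.1205 0.2799] [ 0.2652  0.3024 -0.6781  1.6519  0.1968  1.2569 -0.4511]
5.5
```

View pics/f1.png

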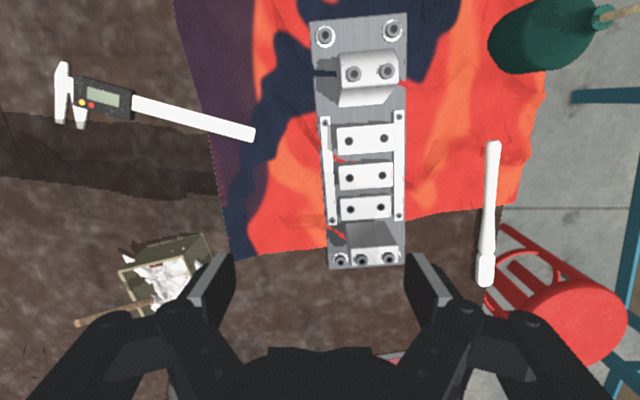

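View pics/g1.png

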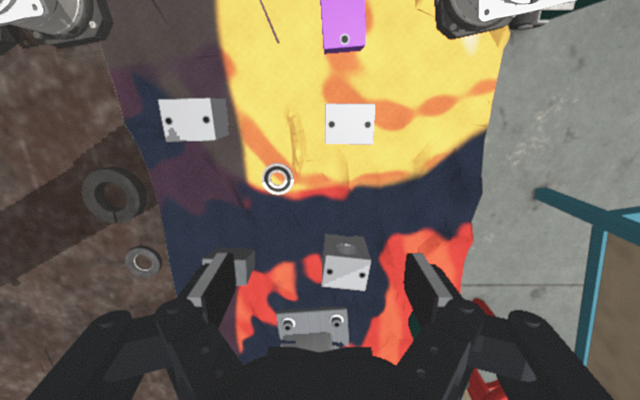

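View pics/g2.png

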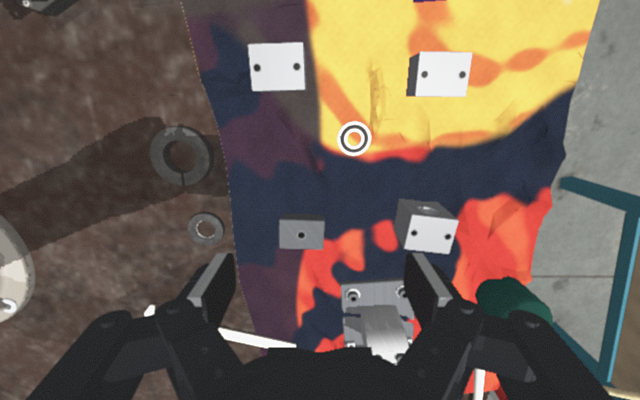

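View pics/f2.png

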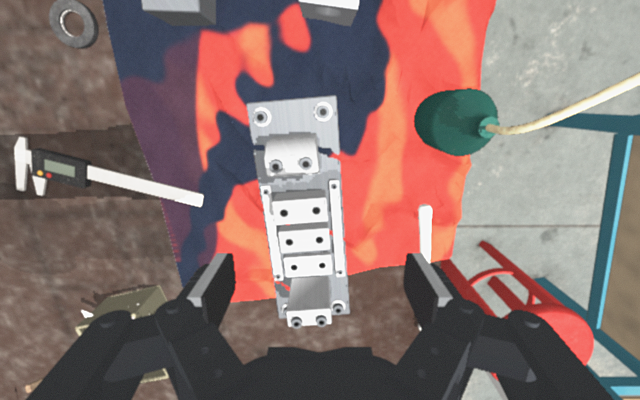

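Wrist views: the pads' hole pairs are at about (348,141)/(385,138), (348,178)/(381,175) and (351,210)/(382,207) in f1, with the jaw at the top (+y) and the stop at the bottom. In g2 the blocks' holes are at (257,68)/(296,66), (424,74)/(462,74) and (413,233)/(447,237), and the wedge's at (301,236). I'll triangulate these.

```bash
cat > meas.py <<'E'
from h import *
def ref(im,uv,r=6):
    u,v=map(int,uv); g=im[v-r:v+r+1,u-r:u+r+1].max(2).astype(float)
    w=np.clip(np.median(g)-25-g,0,None)
    yy,xx=np.mgrid[-r:r+1,-r:r+1]; w=w*(xx**2+yy**2<=r*r)
    return (u+(w*xx).sum()/w.sum(),v+(w*yy).sum()/w.sum()) if w.sum()>0 else uv
def pair(n1,h1,n2,h2):
    (c1,i1),(c2,i2)=load(n1),load(n2)
    P=[]
    for a,b in zip(h1,h2):
        a,b=ref(i1,a),ref(i2,b); P.append(tri([(c1,a),(c2,b)]))
    (p,r),(q,s)=P; d=q-p
    return (p+q)/2,np.linalg.norm(d),np.arctan2(d[1],d[0]),p[2],q[2],max(r,s)
E
python3 - <<'E'
from meas import *
D={"A":("f1",[(348,141),(385,138)],"f2",[(284,212),(316,210)]),
"B":("f1",[(348,178),(381,175)],"f2",[(289,242),(319,240)]),
"C":("f1",[(351,210),(382,207)],"f2",[(293,267),(322,265)]),
"P":("g1",[(169,121),(206,120)],"g2",[(257,68),(296,66)]),
"Q":("g1",[(332,125),(368,124)],"g2",[(424,74),(462,74)]),
"S":("g1",[(330,272),(363,275)],"g2",[(413,233),(447,237)])}
for k,v in D.items(): print(k,*pair(*v))
c,im=load("g2"); u=ref(im,(301,236)); ct=calibration("top"); 
print("wedge",u,tri([(c,u),(ct,(331.2,198.8))]),atz(c,u,.056))
crops=[("g2",(255,195,90,75)),("g1",(190,235,75,62)),("f2",(130,0,100,40)),("side0",(300,185,60,50))]
o=np.zeros((600,800,3),np.uint8)
for i,(n,(x,y,w,h)) in enumerate(crops):
    t=cv2.imread(f"pics/{n}.png")[y:y+h,x:x+w]; s=min(398/w,298/h); t=cv2.resize(t,None,fx=s,fy=s,interpolation=cv2.INTER_CUBIC)
    o[(i//2)*300:(i//2)*300+t.shape[0],(i%2)*400:(i%2)*400+t.shape[1]]=t
cv2.imwrite("pics/c2.png",o)
E
```

```text
A [ 0.5781 -0.1484  0.0455] 0.03598315958052532 0.0815768226776943 0.04543404643072167 0.045532348747639964 9.482687249449922e-07
B [ 0.5814 -0.1905  0.0333] 0.03614347294679727 0.08924624436371412 0.032899974208991246 0.033678907672991476 4.928253259602194e-05
C [ 0.5848 -0.2321  0.0218] 0.0360018639698422 0.08836022979180536 0.021536240833033543 0.022044265161072482 3.336637139493932e-05
P [0.451  0.2307 0.0513] 0.03701228593892427 0.03025446555315003 0.051381993854529434 0.051273986052990765 4.180318404338604e-05
Q [0.6118 0.2254 0.0397] 0.03698722114158633 -0.008993801660306113 0.0396527890000285 0.039784624089120896 4.1684214231526266e-05
S [0.6108 0.0641 0.0624] 0.038187890800688566 -0.14131186597246234 0.06301805069055608 0.0617217216191201 0.0003286491038747296
wedge (np.float64(300.8647516457211), np.float64(234.7707959305805)) (array([0.4695, 0.0579, 0.0488]), np.float64(0.0009561150108996578)) [0.4709 0.0608 0.056 ]
```

View pics/c2.png

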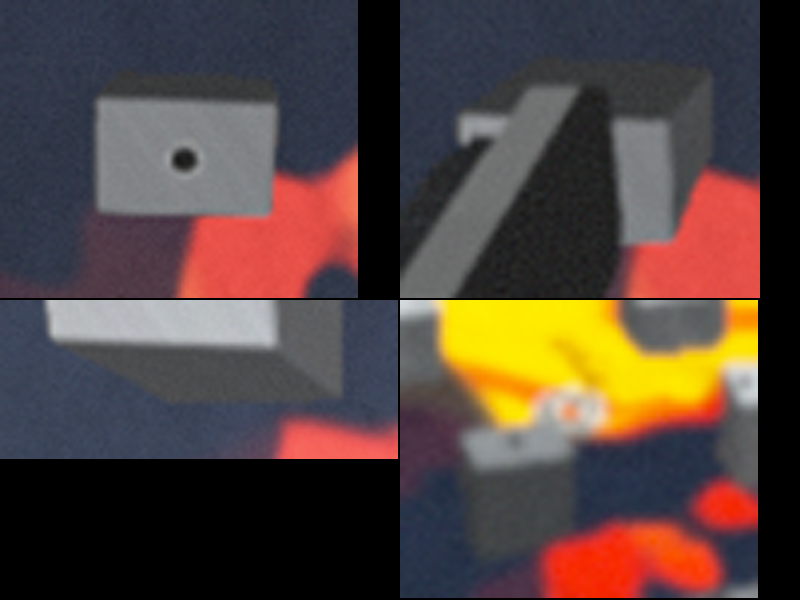

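```bash
python3 - <<'E'
from h import *
yaw=-0.03; hx=np.array([np.cos(yaw),np.sin(yaw),0]); hy=np.array([-np.sin(yaw),np.cos(yaw),0])
C=np.array([0.4709,0.0608,0])
for n in ("g2","f2"):
  c,_=load(n)
  print(n,"top", *[proj(c,C+sx*.025*hx+sy*.018*hy+[0,0,.056]) for sx,sy in ((-1,1),(1,1),(1,-1),(-1,-1))])
  for nm,(yl,yh) in {"slope+y":(-.018,.004),"slope-y":(-.004,.018)}.items():
    print(nm,"bottom -y,+y", *[proj(c,C+sx*.025*hx+y*hy) for y in (yl,yh) for sx in (-1,1)])
E
```

```text
g2 top [277.8987 218.9485] [324.2486 220.2536] [323.0846 250.0362] [278.3222 248.8247]
slope+y bottom -y,+y [283.9951 228.1374] [322.5062 229.2091] [283.8803 212.3102] [323.0976 213.4242]
slope-y bottom -y,+y [283.9225 218.1323] [322.88   219.2307] [283.805  201.9321] [323.4854 203.0743]
f2 top [133.8485 -40.1916] [194.3115 -38.1617] [198.6963  11.5156] [140.922    9.6696]
slope+y bottom -y,+y [171.6478  25.2745] [219.4204  26.7782] [168.8557   0.9847] [217.7266   2.5615]
slope-y bottom -y,+y [169.8857   9.9452] [218.3514  11.4948] [167.0113 -15.0611] [216.6077 -13.4349]
```

Wedge: the sloping side already faces +y (the projected bottom edges match rows 213 and 25). By height, A, B and C are the high, mid and low pads; S is the tall block, P the mid one and Q the low one. I'll place the tall block first.

```bash
cat > pp.py <<'E'
from h import *
FY=0.084; FB=np.array([0.5814,-0.1903])-0  # mid pad centre
ex=np.array([np.cos(FY),np.sin(FY)]); ey=np.array([-np.sin(FY),np.cos(FY)])
def fix(y,x=0): return FB+ex*x+ey*(y+0.016)
G=0.0539
def pick(xy,yaw,zg,f=60):
    set_gripper(0.085)
    p=np.array([*xy,0.2+G]); movep(p,down(yaw))
    p[2]=zg+0.05+G; move_straight(p,v=0.25); p[2]=zg+G; move_straight(p,v=0.08)
    set_gripper(0.03,f); s=state(); print("grip",s["grip_width"],s["gripper_force"])
    p[2]=0.2+G; move_straight(p,v=0.2); print("w",state()["grip_width"],state()["contact_force"])
def place(xy,yaw,zg):
    p=np.array([*xy,0.2+G]); movep(p,down(yaw))
    p[2]=zg+0.02+G; move_straight(p,v=0.2); p[2]=zg+0.003+G; move_straight(p,v=0.05)
    pause(0.2); f0=state()["contact_force"]
    for k in range(10):
        p[2]-=0.0005; move_straight(p,v=0.02); f=state()["contact_force"]-f0
        if abs(f[2])>4: break
    print("down",k,state()["position"]-[0,0,G],"f",f)
    set_gripper(0.085); pause(0.1); p[2]=0.2+G; move_straight(p,v=0.25); print("t",state()["time"])
E
python3 - <<'E'
from pp import *
pick((0.6108,0.0641),-0.141,0.049)
place(fix(-0.0572),FY,0.071)
p=fix(0.0); movep((p[0],p[1]-0.04,0.28),down(FY)); shot("v1")
E
```

```text
grip 0.04905636706721927 64.39598321914673
w 0.04933041365760226 [-1.0029 -0.1896 -3.056 ]
down 5 [ 0.5849 -0.2314  0.0718] f [-3.1136  1.5144  7.4043]
t 14.2167
```

View pics/v1.png

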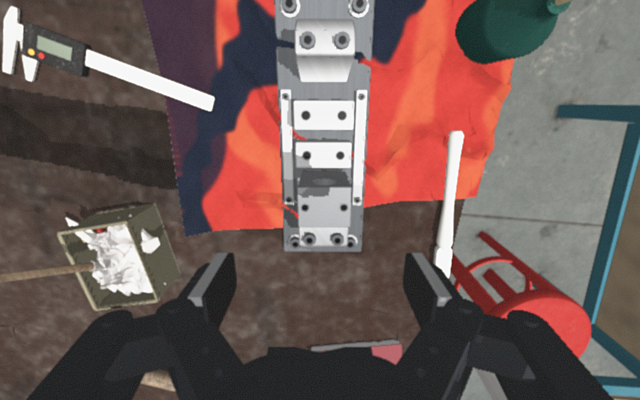

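The tall block stands on the low pad, square and against the stop; its holes are at (305,207) and (343,206). I'll check its position, then place the mid and low blocks.

```bash
python3 - <<'E'
from pp import *
from meas import ref
def infix(p): d=np.array(p[:2])-FB; return d@ex,d@ey-0.016
c,im=load("v1"); h=[atz(c,ref(im,u,5),.086) for u in ((305,207),(343,206))]
print("tall",infix((h[0]+h[1])/2),np.arctan2(*(h[1]-h[0])[1::-1])-FY)
for z,us in ((.034,((306,155),(340,155))),(.046,((306,115),(342,115)))):
    h=[atz(c,ref(im,u,5),z) for u in us]; print(infix((h[0]+h[1])/2))
pick((0.451,0.2307),0.030,0.037)
place(fix(-0.0145),FY,0.071)
pick((0.6118,0.2254),-0.009,0.025)
place(fix(0.0283),FY,0.071)
p=fix(0.0); movep((p[0],p[1]-0.04,0.28),down(FY)); c,im=shot("v2"); shot("v2s","side")
E
```

```text
tall (np.float64(0.00046079532979895926), np.float64(-0.056720111848655524)) 0.002207216110402435
(np.float64(-2.3163607579117855e-05), np.float64(-0.016184073022464354))
(np.float64(0.0001484448001450811), np.float64(0.02603986528838354))
grip 0.04912113026346071 63.708858489990234
w 0.04905192352351739 [ 0.2747 -0.488  -1.9994]
down 5 [ 0.5814 -0.1888  0.0717] f [-3.7522 -0.355   6.9868]
t 25.225
grip 0.04942933682457276 64.09682750701904
w 0.04917864647625353 [-0.1261 -0.4262 -3.2014]
down 5 [ 0.5777 -0.1461  0.0718] f [-1.7075 -0.1201  5.9357]
t 35.3333
```

View pics/v2.png

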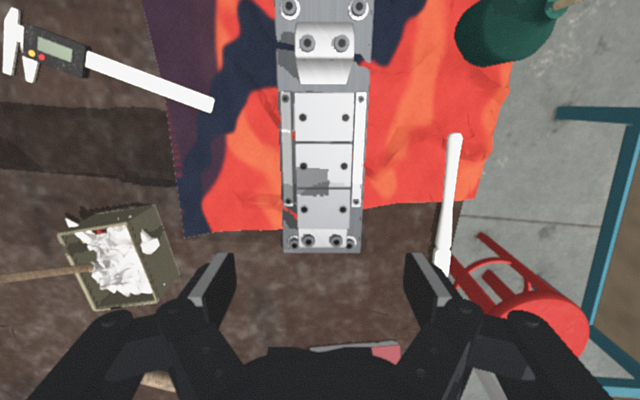

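Three blocks are placed and their tops look flush: one continuous face with thin even seams at rows ~142 and ~187, jaw gap still open. Next is the wedge.

```bash
python3 - <<'E'
from pp import *
pick((0.4709,0.0573),-0.03,0.041)
q=lambda y,zc: np.array([*fix(y),zc+0.013+G])   # gripper pose for wedge centre y, zc
movep(q(.0645,.19),down(FY)); move_straight(q(.0645,.125),v=0.2); move_straight(q(.0645,.10),v=0.05)
pause(.2); f0=state()["contact_force"]; y,z=.0645,.10; n=0
print("pre",state()["position"],f0)
for k in range(60):
    z-=.0007
    if n: y-=.000175
    move_straight(q(y,z),v=.03); f=state()["contact_force"]-f0
    fl=f[1]
    if abs(f[2])>2 and not n: n=1; print("jaw contact zc",z,f)
    if abs(f[2])>8 or abs(fl)>12: break
print("stop",k,y,z,f,state()["time"])
c,im=shot("v3"); shot("v3s","side")
E
```

```text
grip 0.04911646677962975 63.324751406908035
w 0.049118131758940226 [ 0.6202  0.0176 -3.5004]
pre [ 0.5749 -0.11    0.1673] [ 0.0939  0.308  -2.0391]
jaw contact zc 0.08599999999999988 [ 0.5736 -5.4789  2.8681]
stop 54 0.058375000000000024 0.06149999999999968 [-0.2363 -6.0441  8.5159] 56.3833
```

```bash
python3 - <<'E'
from pp import *
set_gripper(0.085); s=state()["position"]; p=np.array(s); p[2]+=.06; move_straight(p,v=.2); 
set_gripper(0.0,30)
T=.073; q=lambda y,zt: np.array([*fix(y),zt+T])
y=.060; z=.097; move_straight(q(y,z+.02),v=.1); move_straight(q(y,z),v=.05); pause(.2); f0=state()["contact_force"]; print(state()["position"],f0,state()["time"])
n=0; L=[]
for k in range(80):
    z-=.0005
    if n: y-=.000125
    move_straight(q(y,z),v=.03); f=state()["contact_force"]-f0
    if f[2]>2 and not n: n=1; print("touch",z,f)
    if n: L.append((round(1e3*(state()["position"][2]-T),1),round(f[2],1),round(float(np.hypot(f[0],f[1])),1)))
    if f[2]>30 or z<.066: break
print(L[::3],L[-1],f,y,z,state()["time"])
pause(.3); print(state()["contact_force"]-f0)
E
```

```text
[ 0.5753 -0.1145  0.1704] [-0.054  -0.1477 -0.8956] 59.75
touch 0.0965 [ 0.4166 -0.0374  2.5367]
[(np.float64(96.6), np.float64(2.5), 0.4), (np.float64(94.9), np.float64(0.0), 0.9), (np.float64(93.4), np.float64(0.4), 0.5), (np.float64(92.0), np.float64(1.0), 0.5), (np.float64(90.5), np.float64(1.5), 0.3), (np.float64(89.3), np.float64(4.2), 0.5), (np.float64(87.5), np.float64(3.4), 1.2), (np.float64(85.9), np.float64(2.3), 1.6), (np.float64(84.4), np.float64(3.2), 0.6), (np.float64(82.9), np.float64(3.5), 1.4), (np.float64(81.5), np.float64(4.1), 0.9), (np.float64(80.0), np.float64(3.1), 0.2), (np.float64(78.4), np.float64(2.8), 0.8), (np.float64(78.2), np.float64(10.3), 1.5), (np.float64(78.1), np.float64(17.1), 5.8), (np.float64(78.0), np.float64(23.4), 7.9), (np.float64(77.9), np.float64(30.2), 9.9)] (np.float64(77.9), np.float64(30.2), 9.9) [-9.6964  2.1858 30.225 ] 0.05399999999999999 0.07249999999999998 72.0
[-10.2453   1.725   30.0454]
```

Locked: the wedge top stopped at 78 mm (home: 78) with 30 N on it. I'll retreat and look.

```bash
python3 - <<'E'
from pp import *
p=np.array(state()["position"]); p[2]+=.06; move_straight(p,v=.15)
p=fix(0.0); movep((p[0],p[1]-0.04,0.28),down(FY)); c,a=shot("v4"); d,b=shot("v4s","side")
o=np.zeros((600,640,3),np.uint8); o[:300]=cv2.resize(a[:270,160:480],(640,540))[0:300]; o[300:]=cv2.resize(b[170:320,270:430],(320*2,300*2))[100:400]
o[:300]=cv2.resize(a[60:260,160:480],(480,300))[:, :480].repeat(1,0) if False else cv2.resize(a[10:260,190:450],(640,300)) 
cv2.imwrite("pics/c4.png",np.vstack([cv2.resize(a[20:260,220:430],(300,343)),np.zeros((7,300,3),np.uint8),cv2.resize(b[200:320,320:440],(300,250))]))
E
```

```text
(no output)
```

View pics/v4.png

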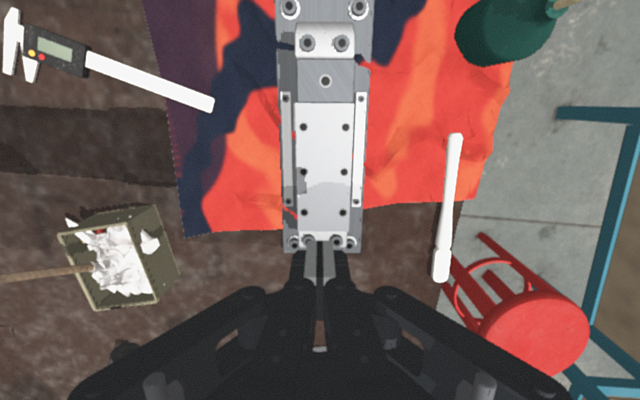

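View pics/c4.png

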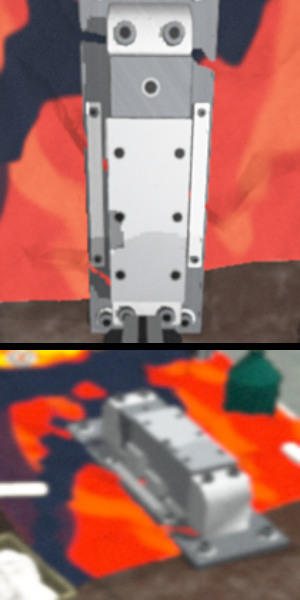

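The row is tight with no seams, the tops are flush, and the wedge (hole at (325,81)) sits square between row and jaw. A quick numeric check, then hand in.

```bash
python3 - <<'E'
from pp import *
from meas import ref
c,im=load("v4"); ok=1
for n,us,z,Y in (("low",((304,127),(346,127)),.086,.020),("mid",((304,172),(345,171)),.086,-.020),("tall",((304,212),(343,212)),.086,-.060),("wedge",((325,81),),.078,.058)):
    h=np.mean([atz(c,ref(im,u,5),z) for u in us],0); d=h[:2]-FB; r=(d@ex,d@ey-.016); print(n,r)
    ok&=abs(r[0])<.006 and abs(r[1]-Y)<.004
if ok: print(close_job(),state()["time"])
E
```

```text
low (np.float64(0.00065113151368469), np.float64(0.020010499943813216))
mid (np.float64(0.00028378806590935094), np.float64(-0.02004972905802328))
tall (np.float64(0.00031491787124330066), np.float64(-0.0598386181501022))
wedge (np.float64(0.001248781037551297), np.float64(0.05797097930383954))
the job is handed in; nothing more can be done
the job is handed in; nothing more can be done
```

The job is handed in: each block stands on its matching pad with the three tops flush, and the wedge was pressed with 30 N until it stopped at its tight height, then let go; I was not shown the judge's verdict.

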